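# Uncover the bush mould, close it on its dowels and hold it shut

## Robot

A 6-joint arm with a two-finger parallel gripper is mounted at the origin on a cart in front of the work surface, level with it; the furniture and walls round the work are solid. World frame = base frame: x ahead of the robot, y to its left, z up, the work surface at z = 0. Lengths are in m, angles in degrees, forces in N, time in s.
With the tool pointing down it reaches from about 0.35 to 0.875 m from the base axis. Payload 4.2 kg.
Tool frame: the origin (TCP) lies midway between the tips of the shut fingers; the grasp point (between the pads) lies 19 mm behind it (r.pinch_z is the distance from the TCP to the grasp point, in m); z points along the fingers, y is the line along which they close (so a half turn about z gives the same grasp; the last joint's range is limited). The gripper opens to 87 mm and grips with 3 to 60 N. Pads are 19 mm wide; open, the fingers measure 117 mm over their backs; the gripper's body (75 mm by 190 mm) begins 51 mm behind the grasp point.
Start: joints at [-56.287, 22.042, 0.453, 0, -68.411, -14.817], TCP at [0.202, -0.591, 0.192] pointing down, gripper open.
Joint ranges: [-179.83, 179.83], [-69.29, 118.12], [-61.27, 80.66], [-181.25, 117.63], [-171.15, -9.14], [-177.46, 177.46]. Speed limits (degrees/s): [159.86, 159.86, 180, 180, 180, 180].

## Interface

Orientations are given as a 3x3 rotation matrix whose columns are the frame's x, y, z axes.
In Python, from station import r, imaging, models gives the robot as it stands. The module is installed in compiled form; this text tells all that it offers.
- The arm moves only by the tool apply_moves, never from a script. Its argument "moves" is a list of rows, each a list of 2 entries, a list of its own where there are three numbers: the shift along the tool's x, y, z in m, then the turn about the tool's z in degrees. A call has 1 to 5 rows; each row shifts and turns the commanded pose from where the row before left it, along the tool's axes as they then stand; what a row does not reach is not made up. A row lasts 1/12 s, in which the tool goes at most 41.7 mm and 7.16 degrees, less where a joint would pass 70% of its speed; a pose out of reach is approached as far as the arm can. A call is refused whole if a number of a shift passes 0.0417 or a number of a turn 7.16, either way. A call with a gripper value outside its range is refused whole. "hand" is the finger opening in m, from 0 to 0.087, set as the call begins (left out, the last holds). The fingers move at their own pace and stop on an object; the grip force is fixed at half the most. Time passes only in rows, so rows that do not move let the fingers close. It gives the time, the measured TCP pose, the force, the opening and the grip force at its end, in the units of the state.
- r.sense(): the state, without advancing time (a new reading comes with each control period).
- imaging.capture(name): name is "scene" or "top" or "wrist"; returns a dict with "frame" (384x512x3 uint8, blue, green, red), "intrinsics" (3x3 intrinsics, pixels), "eye" and "orientation" of the camera in the world. Camera axes: x right, y down, z forward; pixel columns grow to the right and rows downward; lengths in m; the calibration is good to about 2 mm. A picture is of the moment at which its call begins. There is no depth.
- r.finish_job(): hands the job in; it is judged then, once.
Trained networks look in a picture, given as the dict that the camera call returned (one of the last four; its "shot" number tells which), for a name from the list of things; names that differ only in an ending like _2 or _b are one class to them, and where a whole thing is asked for, a point or a joint stands for the part that bears it (a point fixed in the world has none). Each returns a list of dicts, best first, with "confidence" (0 to 1); they miss things now and then, are a little off and sometimes report something else, mostly with a low value. They report only what shows in the picture. A call takes as long as a camera call.
- models.cut_out(picture, target): "region" (384x512 bool, what is visible of it) and "extent" ([left, top, width, height] as shares, 0 to 1, of the picture: columns of its width, rows of its height, round what is visible of it).
- models.place_of(picture, target): "at" ([column, row] as shares, 0 to 1, of the picture: columns of its width, rows of its height: a listed point, or the origin of a listed thing).
The state is a dict: "time_s": time; "joints": joint angles; "joint_velocities": joint speeds; "effort": joint torques, N m; "tcp_pos": TCP position; "ee_rot": TCP orientation; "wrist_force": force on the tool from outside, world axes, zero at the start; "moment": the same for the moment, N m; "gripper_width": opening from 0.0 (shut) to 1.0 (fully open); "gripper_force": force on a finger pad.
Only numpy, scipy, OpenCV 4.12 (cv2) and the standard library are available. Lean on these libraries where they do the work, as an engineer would, in place of code of your own. Each camera call takes 0.05 s, during which the arm holds its last target. There are 200 camera calls.

## Task

Take the drilled plywood dust cover off the lower half of the small aluminium mould and lean it at a slant, its lower edge on the bench, against the front of the green crate, which faces the robot, and let go of it. Then set the upper mould half, groove side down as it lies, onto the two dowels of the lower half (either way round) and press it fully shut against the spring-loaded lift pins; finish while still holding it pressed shut. Leave the other things on the bench where they are.

Things in the scene. Friction and masses are not known exactly. Their poses are not given: they have to be found in the camera images.
- mould_lower: Lower mould half, aluminium, fixed. Origin: centre of underside, on the bench; z up, x along its length. Flange 130 (x) x 74 x 10 mm; on it a block 104 x 44 mm, flat top (joint face) at z = 44 mm, half-round groove of radius 14 mm across the middle. Two steel dowels, 10 mm thick with 5 mm tapered tips, at x = +38 and -38 mm, y = 0, reach z = 64 mm (20 mm above the joint face).
- lift_pins (a joint): Two sprung 8 mm pins at x = +25.5 and -25.5 mm, y = 0 of the lower half, moving together. Value in m: 0 = up, 5 mm proud of the joint face; 0.005 = flush. Spring about 6 N at 0, 13.5 N at flush: the upper half's weight alone leaves it 5 mm open, and shutting it takes a push of about 11 N, kept up.
- mould_upper: Upper mould half, loose aluminium block 104 (x) x 44 (y) x 32 mm, 0.3 kg, lying right way up on the bench. Origin: centre of underside; x along its length, z up. Half-round groove (along y) across the underside; two 13 mm holes right through at x = +38 and -38 mm, y = 0. Grip across the 44 mm. Origin is 44 mm above the lower half's when shut, 49 mm when resting on the raised pins.
- dust_cover: Loose plywood cover, 112 (x) x 54 (y) x 6 mm, 50 g, with 16 mm holes at x = +38 and -38 mm. Origin: centre of underside; x along its length, z its normal. It lies flat on the lift pins, underside 49 mm above the bench; the dowels stick 9 mm out of its holes: lift it straight up 20 mm first. It overhangs the block 5 mm each side: grip across the 54 mm.
- parts_crate: Green open crate, fixed, on the left of the bench, 412 mm wide, 262 mm deep, 105 mm high, a white card on its front. Origin: foot of the middle of the front wall, which faces the robot, on the wall's outer face (flat, upright, 400 mm wide), at bench height. Its -x axis points out of that wall to the robot, z up. The wall goes up to 95 mm; the rim above it, up to 105 mm, stands out 6 mm.
- setting_gauge: Bystander, leave alone: steel setting block lying on the bench, 28 x 70 x 22 mm; origin at the centre of its underside.
- dip_tin: Bystander, leave alone: small blue and white tin, 60 mm wide, 42 mm high; origin at the centre of its underside.
- spray_can: Bystander, leave alone: spray can standing upright, 53 mm wide, 194 mm high; origin at the centre of its underside.

How it is judged (in metres and radians):
On the way, in this order (a step that is already met when the one before it is completed fails the run):
1. the dust cover leans, let go, against the crate's front (angle between dust_cover's own z axis and vertical between 0.4 and 1.3 rad and contact force between dust_cover and parts_crate above 0.03 N and height (world z) of dust_cover between 0.008 and 0.06 m and contact force between dust_cover and the fingers below 0.02 N and contact force between dust_cover and mould_lower below 0.02 N and linear speed of dust_cover below 0.02 m/s), for 0.3 s.
2. the upper half is on both dowels (x of mould_upper in the frame of mould_lower between -0.004 and 0.004 m and y of mould_upper in the frame of mould_lower between -0.004 and 0.004 m and angle between the x axis of mould_upper and the x axis of mould_lower, either way round below 0.1 rad and angle between mould_upper's own z axis and vertical below 0.1 rad and z of mould_upper in the frame of mould_lower below 0.053 m), for 0.2 s.
At the end, for the whole second after the job is handed in: Upper half on both dowels (within 4 mm, 0.1 rad), joint gap under 2 mm, still, robot on it with over 3 N; dust cover at rest, 0.4 to 1.3 rad from flat, against the crate, origin 8 to 60 mm up, touching neither fingers nor mould; all through the last second (all of step 1 and x of mould_upper in the frame of mould_lower between -0.004 and 0.004 m and y of mould_upper in the frame of mould_lower between -0.004 and 0.004 m and angle between the x axis of mould_upper and the x axis of mould_lower, either way round below 0.1 rad and angle between mould_upper's own z axis and vertical below 0.1 rad and z of mould_upper in the frame of mould_lower below 0.046 m and linear speed of mould_upper below 0.01 m/s and contact force between any of the fingers, the arm and mould_upper above 3 N); the arm keeps its last pose, push and grip.
It fails at once if another thing on the bench is moved by more than 30 mm (distance of any of setting_gauge, dip_tin, spray_can from where it was at the start of the episode above 0.03 m).
It also fails if it takes over 64 s, if anything falls off the work surface, if the arm or the gripper's body presses on something with over 40 N, if the wrist force passes 120 N, or if a joint passes its speed limit or range.

## Working session

There is one attempt and no reset: what is moved stays moved. The work goes in short steps, Python scripts to look and compute and a tool call to move; the robot and the scene stay as the last step left them, time stands still between calls to the robot, and variables do not carry over. Pictures are saved under pics/ and viewed, at most 13 in all, crops included, and the job is handed in when it is done.

Besides the shell and the picture viewer there is one more tool, called after "Emit:" by a JSON object that holds its "name" and its "arguments". apply_moves: Moves the arm, as the interface text tells. Its arguments: {"type":"object","properties":{"moves":{"type":"array"},"hand":{"type":"number"}},"required":["moves"]}

```bash
mkdir -p pics; cat > h.py <<'E'
import numpy as np, cv2
from station import r, imaging, models
def ray(p,uv):
    K=np.array(p["intrinsics"]);R=np.array(p["orientation"]);d=R@np.linalg.solve(K,[uv[0],uv[1],1.]);return np.array(p["eye"]),d
def onz(p,uv,z):
    e,d=ray(p,uv);return e+d*(z-e[2])/d[2]
def proj(p,X):
    K=np.array(p["intrinsics"]);R=np.array(p["orientation"]);c=R.T@(np.array(X)-np.array(p["eye"]));q=K@c;return q[:2]/q[2]
def st():
    s=r.sense();print({k:np.round(s[k],4).tolist() for k in("time_s","joints","tcp_pos","ee_rot","wrist_force","gripper_width","gripper_force")})
E
cat > a.py <<'E'
from h import *
st()
for n in("scene","top"):
    p=imaging.capture(n);cv2.imwrite(f"pics/{n}0.png",p["frame"]);print(n,np.round(p["eye"],3),np.round(p["orientation"],3).tolist(),np.round(p["intrinsics"],1).tolist())
    for t,z in(("mould_lower",0),("mould_upper",0),("dust_cover",.049),("parts_crate",0),("setting_gauge",0),("dip_tin",0),("spray_can",0)):
        for o in models.place_of(p,t)[:1]:
            uv=np.array(o["at"])*[512,384];print(t,round(o["confidence"],2),uv.round(1),onz(p,uv,z).round(4))
E
python3 a.py
```

```text
{'time_s': 0.0, 'joints': [-56.2871, 22.09, 0.3771, -0.029, -68.4099, -14.8173], 'tcp_pos': [0.2022, -0.5907, 0.1911], 'ee_rot': [[-0.9462, -0.3237, -0.0008], [-0.3237, 0.9462, 0.002], [0.0001, 0.0022, -1.0]], 'wrist_force': [-0.4015, -0.6197, 0.365], 'gripper_width': 0.9985, 'gripper_force': 0.0}
scene [-0.31   0.443  0.635] [[-0.509, -0.454, 0.731], [-0.861, 0.276, -0.427], [-0.008, -0.847, -0.532]] [[389.3, 0.0, 255.8], [0.0, 389.3, 192.9], [0.0, 0.0, 1.0]]
mould_lower 0.95 [243.9 221.9] [0.4519 0.0364 0.    ]
mould_upper 0.6 [296.  202.6] [ 0.4561 -0.1417  0.    ]
dust_cover 0.96 [240.9 207.5] [0.454  0.0431 0.049 ]
parts_crate 0.65 [125.4 233.9] [0.5677 0.3302 0.    ]
setting_gauge 0.45 [316.2 166.4] [ 0.6037 -0.3323  0.    ]
spray_can 0.86 [373.  195.3] [ 0.3679 -0.364   0.    ]
top [ 0.412 -0.024  1.24 ] [[0.015, -0.997, 0.07], [-1.0, -0.013, 0.026], [-0.025, -0.071, -0.997]] [[368.3, 0.0, 260.3], [0.0, 368.3, 192.3], [0.0, 0.0, 1.0]]
mould_lower 0.72 [250.  206.2] [0.4517 0.0422 0.    ]
mould_upper 0.92 [306.5 209.5] [ 0.4433 -0.1476  0.    ]
parts_crate 0.59 [167.6 176. ] [0.5506 0.3254 0.    ]
setting_gauge 0.74 [357.5 160.7] [ 0.6105 -0.3182  0.    ]
dip_tin 0.69 [344.3 231.1] [ 0.3733 -0.2739  0.    ]
spray_can 0.79 [368.6 232. ] [ 0.3715 -0.3542  0.    ]
```

```bash
python3 - <<'E'
import cv2
a=cv2.imread("pics/scene0.png")[120:300,40:440];b=cv2.imread("pics/top0.png")[100:280,60:410]
import numpy as np
cv2.imwrite("pics/a1.png",cv2.resize(a,None,fx=2,fy=2,interpolation=2));cv2.imwrite("pics/b1.png",cv2.resize(b,None,fx=2.2,fy=2.2,interpolation=2))
E
```

```text
(no output)
```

View pics/a1.png

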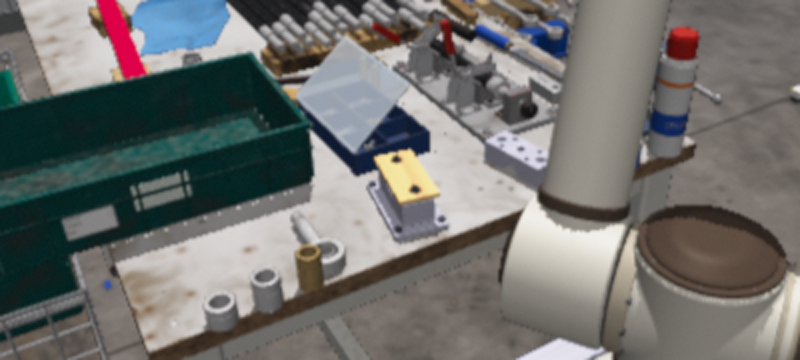

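View pics/b1.png

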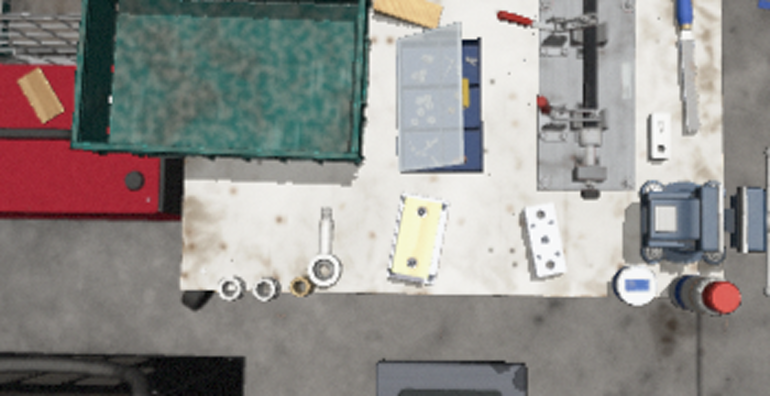

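The scene view shows the cover (yellow, about (407,178) in the crop) on the lower half, and the upper half at (517,158). The top view shows the cover at crop (420,237), the upper half at (545,240), and the crate front edge from about (75,148) to (362,160). The can and tin are at the right edge, clear of the work. Next I'll fit poses from the masks.

```bash
cat >> h.py <<'E'
def rect(p,t,z,verbose=1):
    o=models.cut_out(p,t)
    if not o: print(t,"none");return
    m=o[0]["region"].astype(np.uint8);ys,xs=np.nonzero(m)
    P=np.array([onz(p,(x,y),z)[:2] for x,y in zip(xs,ys)])
    c,wh,a=cv2.minAreaRect((P*1000).astype(np.float32))
    C=np.cov((P-P.mean(0)).T);w,v=np.linalg.eigh(C);d=v[:,1]*np.sign(v[0,1])
    print(t,round(o[0]["confidence"],2),"n",len(P),"mean",P.mean(0).round(4),"rectc",np.round(c,1),np.round(wh,1),"rectang",round(a,1),"pcaYaw",round(np.degrees(np.arctan2(d[1],d[0])),1))
    return m
E
cat > b.py <<'E'
from h import *
p=imaging.capture("top")
rect(p,"dust_cover",.055);rect(p,"mould_upper",.032)
m=rect(p,"parts_crate",.105)
# front rim edge: lowest mask row per column
cs=[(c,np.nonzero(m[:,c])[0].max()) for c in range(100,222,6) if m[:,c].any()]
W=np.array([onz(p,(c,y+.5),.105)[:2] for c,y in cs]);print(W.round(3).tolist())
q=imaging.capture("scene");rect(q,"dust_cover",.055);rect(q,"mould_upper",.032)
E
python3 b.py
```

```text
dust_cover 0.84 n 589 mean [0.4465 0.0419] rectc [446.4  41.2] [ 57.5 114.9] rectang 81.3 pcaYaw -9.0
mould_upper 0.64 n 445 mean [ 0.4444 -0.147 ] rectc [ 444.8 -146.9] [104.3  46.3] rectang 12.0 pcaYaw 12.1
parts_crate 0.9 n 10993 mean [0.6856 0.3222] rectc [685.6 323. ] [422.1 269.3] rectang 88.5 pcaYaw 88.3
[[0.56, 0.51], [0.554, 0.491], [0.557, 0.472], [0.557, 0.453], [0.554, 0.434], [0.555, 0.415], [0.555, 0.396], [0.555, 0.377], [0.555, 0.358], [0.552, 0.339], [0.556, 0.32], [0.556, 0.301], [0.55, 0.282], [0.55, 0.263], [0.55, 0.245], [0.548, 0.226], [0.554, 0.207], [0.551, 0.188], [0.548, 0.169], [0.548, 0.151], [0.549, 0.132]]
dust_cover 0.71 n 480 mean [0.4423 0.045 ] rectc [446.6  44. ] [ 55.5 120.4] rectang 81.5 pcaYaw -7.4
mould_upper 0.76 n 474 mean [ 0.4375 -0.1327] rectc [ 434.9 -134.3] [122.2  75.1] rectang 12.5 pcaYaw -7.7
```

Emit:
{"name": "apply_moves", "arguments": {"moves": [[[0,0,-0.03],7],[[0,0,-0.03],7],[[0,0,-0.03],7],[[0,0,-0.03],7]], "hand": 0.087}}

```text
time_s: 1.48
tcp_pos: [0.2022, -0.5911, 0.3137]
ee_rot: [[-0.986, 0.164, -0.0], [0.164, 0.986, -0.0], [0.0, -0.0, -1.0]]
wrist_force: [-0.4, -0.1, -0.5]
gripper_width: 1.003
gripper_force: 0.0
```

Emit:
{"name": "apply_moves", "arguments": {"moves": [[[-0.0094,0.038,0],0],[[-0.0094,0.038,0],0],[[-0.0094,0.038,0],0],[[-0.0094,0.038,0],0],[[-0.0094,0.038,0],0]]}}

```text
time_s: 1.9
tcp_pos: [0.2791, -0.4095, 0.3123]
ee_rot: [[-0.987, 0.159, 0.0], [0.159, 0.987, -0.0], [-0.0, -0.0, -1.0]]
wrist_force: [1.4, -0.2, -0.2]
gripper_width: 1.001
gripper_force: 0.0
```

Emit:
{"name": "apply_moves", "arguments": {"moves": [[[-0.0094,0.038,0],0],[[-0.0094,0.038,0],0],[[-0.0094,0.038,0],0],[[-0.0094,0.038,0],0],[[-0.0094,0.038,0],0]]}}

```text
time_s: 2.32
tcp_pos: [0.3555, -0.2292, 0.3127]
ee_rot: [[-0.987, 0.158, 0.001], [0.158, 0.987, -0.0], [-0.001, -0.0, -1.0]]
wrist_force: [0.5, -0.1, 0.0]
gripper_width: 0.995
gripper_force: 0.0
```

Emit:
{"name": "apply_moves", "arguments": {"moves": [[[-0.0094,0.038,0],0],[[-0.0094,0.038,0],0],[[-0.0094,0.038,0],0],[[-0.0094,0.038,0],0],[[-0.0094,0.038,0],0]]}}

```text
time_s: 2.73
tcp_pos: [0.432, -0.0488, 0.3128]
ee_rot: [[-0.987, 0.158, 0.001], [0.158, 0.987, 0.0], [-0.001, 0.0, -1.0]]
wrist_force: [0.7, -0.7, 0.1]
gripper_width: 1.003
gripper_force: 0.0
```

```bash
cat > c.py <<'E'
from h import *
import sys
st();p=imaging.capture("wrist");print(np.round(p["eye"],3),np.round(p["orientation"],3).tolist(),np.round(p["intrinsics"],1).tolist())
rect(p,"dust_cover",.055);rect(p,"mould_upper",.032);rect(p,"mould_lower",.010)
cv2.imwrite(f"pics/{sys.argv[1]}.png",p["frame"])
E
python3 c.py w1
```

```text
{'time_s': 2.7333, 'joints': [15.1248, -1.126, -11.4862, 0.0065, -79.5603, -114.1986], 'tcp_pos': [0.432, -0.0488, 0.3128], 'ee_rot': [[-0.9875, 0.1577, 0.0014], [0.1577, 0.9875, 0.0003], [-0.0013, 0.0005, -1.0]], 'wrist_force': [0.6995, -0.7103, 0.087], 'gripper_width': 1.0029, 'gripper_force': 0.0}
[ 0.359 -0.036  0.505] [[0.157, 0.951, 0.267], [0.988, -0.151, -0.042], [0.001, 0.271, -0.963]] [[287.6, 0.0, 252.2], [0.0, 287.6, 196.0], [0.0, 0.0, 1.0]]
dust_cover 0.71 n 2412 mean [0.444  0.0451] rectc [446.   44.6] [ 56.9 114.3] rectang 81.7 pcaYaw -9.0
mould_upper 0.59 n 1796 mean [ 0.4427 -0.1428] rectc [ 444.2 -142. ] [106.   51.2] rectang 12.2 pcaYaw 11.8
mould_lower 0.68 n 1105 mean [0.4274 0.0324] rectc [444.5  44.8] [ 73.9 127.9] rectang 80.8 pcaYaw -20.8
```

Emit:
{"name": "apply_moves", "arguments": {"moves": [[[0.0089,0.0311,0.02],0],[[0.0089,0.0311,0.02],0],[[0.009,0.0312,0.02],0],[[0,0,0.04],0],[[0,0,0.04],0]]}}

```text
time_s: 3.35
tcp_pos: [0.4208, 0.0463, 0.1725]
ee_rot: [[-0.988, 0.157, 0.005], [0.157, 0.988, 0.002], [-0.004, 0.003, -1.0]]
wrist_force: [0.5, 1.2, -1.4]
gripper_width: 0.999
gripper_force: 0.0
```

Emit:
{"name": "apply_moves", "arguments": {"moves": [[[0,0,0.04],0],[[0,0,0.04],0],[[0,0,0.033],0],[[0,0,0.02],0],[[0,0,0],0]]}}

```text
time_s: 3.77
tcp_pos: [0.4168, 0.0428, 0.0358]
ee_rot: [[-0.987, 0.161, -0.009], [0.161, 0.987, -0.004], [0.008, -0.005, -1.0]]
wrist_force: [-0.7, -0.0, -0.5]
gripper_width: 1.003
gripper_force: 0.0
```

```bash
python3 c.py w2
```

```text
{'time_s': 3.7667, 'joints': [28.2619, 13.9315, -38.9214, -0.0501, -37.6942, -127.5041], 'tcp_pos': [0.4168, 0.0428, 0.0358], 'ee_rot': [[-0.9869, 0.1613, -0.0087], [0.1613, 0.9869, -0.0041], [0.0079, -0.0054, -1.0]], 'wrist_force': [-0.6637, -0.0298, -0.5007], 'gripper_width': 1.0028, 'gripper_force': 0.0}
[0.346 0.056 0.229] [[0.161, 0.953, 0.257], [0.987, -0.154, -0.047], [-0.005, 0.262, -0.965]] [[287.6, 0.0, 252.2], [0.0, 287.6, 196.0], [0.0, 0.0, 1.0]]
dust_cover 0.91 n 7514 mean [0.4264 0.0475] rectc [435.9  46.4] [55.1 96. ] rectang 80.5 pcaYaw -12.1
mould_upper 0.93 n 546 mean [ 0.3926 -0.1189] rectc [ 390.4 -122.1] [35.  13.9] rectang 80.9 pcaYaw 88.4
mould_lower 0.56 n 3148 mean [0.4004 0.0508] rectc [443.8  45.6] [ 73.4 129. ] rectang 80.7 pcaYaw -32.2
```

View pics/w2.png

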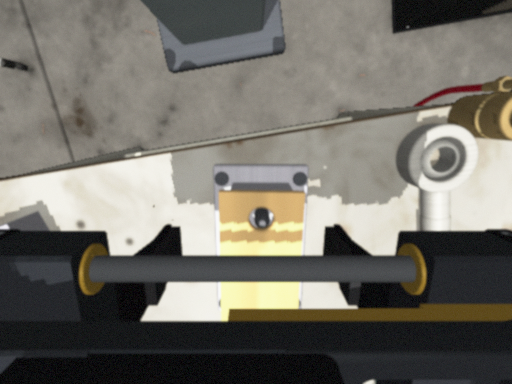

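The wrist view shows the cover between the open fingers: fingers at columns 182 and 325, cover from 220 to 303, near dowel at (261,218). The arm was still settling, so I'll let it come to rest and check.

Emit:
{"name": "apply_moves", "arguments": {"moves": [[[0,0,0],0],[[0,0,0],0]]}}

```text
time_s: 4.13
tcp_pos: [0.4212, 0.0461, 0.0407]
ee_rot: [[-0.987, 0.158, 0.003], [0.158, 0.987, 0.002], [-0.003, 0.002, -1.0]]
wrist_force: [-0.5, 0.1, 0.2]
gripper_width: 1.001
gripper_force: 0.0
```

```bash
python3 c.py w2b
```

```text
{'time_s': 4.1333, 'joints': [28.3996, 13.4763, -38.5466, 0.0084, -37.7696, -127.5233], 'tcp_pos': [0.4212, 0.0461, 0.0407], 'ee_rot': [[-0.9874, 0.1584, 0.0032], [0.1585, 0.9874, 0.0016], [-0.0029, 0.0021, -1.0]], 'wrist_force': [-0.4798, 0.077, 0.1557], 'gripper_width': 1.0008, 'gripper_force': 0.0}
[0.348 0.058 0.233] [[0.158, 0.95, 0.269], [0.987, -0.152, -0.041], [0.002, 0.272, -0.962]] [[287.6, 0.0, 252.2], [0.0, 287.6, 196.0], [0.0, 0.0, 1.0]]
dust_cover 0.72 n 7479 mean [0.4283 0.0468] rectc [440.3  45.3] [ 54.  103.9] rectang 80.1 pcaYaw -12.5
mould_upper 0.91 n 930 mean [ 0.3959 -0.1201] rectc [ 393.3 -120.8] [37.5 20.4] rectang 80.9 pcaYaw 86.6
mould_lower 0.67 n 3384 mean [0.4063 0.0512] rectc [447.1  44.6] [ 74.2 137. ] rectang 80.6 pcaYaw -12.4
```

Emit:
{"name": "apply_moves", "arguments": {"moves": [[[0,0.0022,0],0],[[0,0,0],0],[[0,0,0],0]]}}

```text
time_s: 4.58
tcp_pos: [0.4205, 0.048, 0.0392]
ee_rot: [[-0.987, 0.158, -0.0], [0.158, 0.987, -0.0], [0.0, -0.0, -1.0]]
wrist_force: [-0.7, 0.3, 0.0]
gripper_width: 1.001
gripper_force: 0.0
```

Emit:
{"name": "apply_moves", "arguments": {"moves": [[[0,0,0],0],[[0,0,0],0],[[0,0,0],0],[[0,0,0],0],[[0,0,0],0]], "hand": 0.03}}

```text
time_s: 5.0
tcp_pos: [0.4205, 0.0479, 0.0392]
ee_rot: [[-0.987, 0.158, -0.0], [0.158, 0.987, -0.0], [0.0, -0.0, -1.0]]
wrist_force: [-0.4, 0.1, 0.5]
gripper_width: 0.705
gripper_force: 0.0
```

Emit:
{"name": "apply_moves", "arguments": {"moves": [[[0,0,0],0],[[0,0,0],0],[[0,0,0],0],[[0,0,0],0]]}}

```text
time_s: 5.33
tcp_pos: [0.4205, 0.0478, 0.0392]
ee_rot: [[-0.987, 0.158, -0.0], [0.158, 0.987, -0.0], [0.0, -0.0, -1.0]]
wrist_force: [-0.0, 0.6, 0.4]
gripper_width: 0.408
gripper_force: 0.0
```

```bash
python3 c.py w3
```

```text
{'time_s': 5.3333, 'joints': [28.6759, 13.6793, -38.5617, 0.0026, -37.7618, -127.7808], 'tcp_pos': [0.4205, 0.0478, 0.0392], 'ee_rot': [[-0.9874, 0.1582, -0.0], [0.1582, 0.9874, -0.0], [0.0, -0.0001, -1.0]], 'wrist_force': [-0.015, 0.6498, 0.4122], 'gripper_width': 0.408, 'gripper_force': 0.0}
[0.348 0.06  0.232] [[0.158, 0.951, 0.266], [0.988, -0.152, -0.042], [0.0, 0.269, -0.963]] [[287.6, 0.0, 252.2], [0.0, 287.6, 196.0], [0.0, 0.0, 1.0]]
dust_cover 0.62 n 6586 mean [0.4265 0.048 ] rectc [433.9  46.5] [54.4 92.4] rectang 79.6 pcaYaw -9.9
mould_upper 0.57 n 2500 mean [ 0.4299 -0.1178] rectc [ 434.6 -118.3] [97.  35.1] rectang 3.3 pcaYaw -1.7
mould_lower 0.67 n 2824 mean [0.397  0.0539] rectc [446.2  45.5] [ 73.4 134.2] rectang 80.9 pcaYaw 16.6
```

View pics/w3.png

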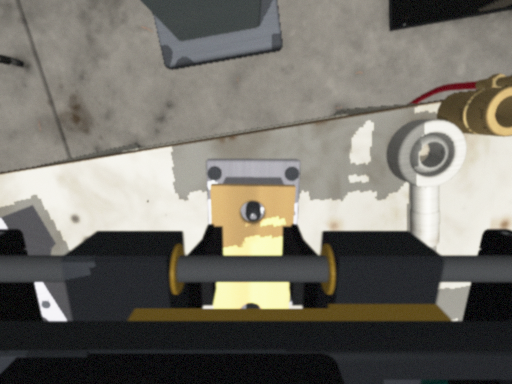

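Emit:
{"name": "apply_moves", "arguments": {"moves": [[[0,0,0],0],[[0,0,0],0]]}}

```text
time_s: 5.7
tcp_pos: [0.4205, 0.0478, 0.0393]
ee_rot: [[-0.987, 0.158, 0.0], [0.158, 0.987, 0.0], [-0.0, 0.0, -1.0]]
wrist_force: [0.2, 0.4, -0.1]
gripper_width: 0.353
gripper_force: 0.0
```

```bash
python3 - <<'E'
from h import *
p=imaging.capture("scene");st()
c=proj(p,[.43,.045,.05]).astype(int);print(c)
cv2.imwrite("pics/s3.png",cv2.resize(p["frame"][c[1]-60:c[1]+60,c[0]-80:c[0]+80],None,fx=5,fy=5,interpolation=2))
E
```

```text
{'time_s': 5.75, 'joints': [28.675, 13.6794, -38.5603, -0.001, -37.7612, -127.7812], 'tcp_pos': [0.4205, 0.0478, 0.0392], 'ee_rot': [[-0.9874, 0.1583, -0.0], [0.1583, 0.9874, 0.0], [0.0, -0.0, -1.0]], 'wrist_force': [-0.1122, -0.342, 0.8845], 'gripper_width': 0.3451, 'gripper_force': 0.0}
[244 211]
```

View pics/s3.png

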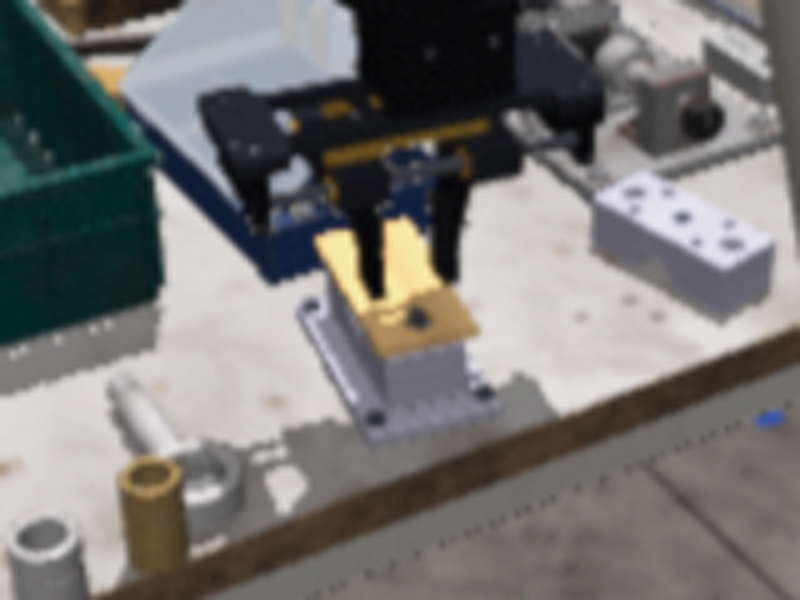

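```bash
python3 - <<'E'
from h import *
p=imaging.capture("scene");st();print(r.pinch_z)
for s in(.015,.02,-.015,-.02):
  for z in(.039,.055,.065):
    u=proj(p,[.4205+.158*s,.0478+.987*s,z]);print(s,z,((u-[164,151])*5).round(0))
print(((proj(p,[.4205,.0478,.055])-[164,151])*5).round(0),"dowel near",((proj(p,[.446-.0375,.0435+.006,.064])-[164,151])*5).round(0))
m=models.cut_out(p,"dust_cover");rect(p,"dust_cover",.055)
E
```

```text
{'time_s': 5.8, 'joints': [28.6776, 13.6783, -38.5625, 0.0001, -37.7603, -127.7791], 'tcp_pos': [0.4205, 0.0478, 0.0392], 'ee_rot': [[-0.9874, 0.1582, -0.0], [0.1582, 0.9874, -0.0], [0.0, -0.0, -1.0]], 'wrist_force': [-0.3749, -0.457, -0.123], 'gripper_width': 0.3408, 'gripper_force': 0.0}
0.0187
0.015 0.039 [381. 338.]
0.015 0.055 [380. 313.]
0.015 0.065 [379. 297.]
0.02 0.039 [372. 340.]
0.02 0.055 [371. 315.]
0.02 0.065 [370. 299.]
-0.015 0.039 [435. 325.]
-0.015 0.055 [434. 300.]
-0.015 0.065 [434. 285.]
-0.02 0.039 [443. 323.]
-0.02 0.055 [443. 298.]
-0.02 0.065 [443. 283.]
[407. 307.] dowel near [415. 305.]
dust_cover 0.73 n 460 mean [0.438 0.045] rectc [446.4  43.7] [ 57.9 121.9] rectang 80.0 pcaYaw -9.5
```

The fingers closed above the cover, because the real tips sit about 18 mm higher than the reported TCP suggests. I'll open, go lower and grip again.

Emit:
{"name": "apply_moves", "arguments": {"moves": [[[0,0,0],0],[[0,0,0],0],[[0,0,0],0],[[0,0,0],0],[[0,0,0],0]], "hand": 0.087}}

```text
time_s: 6.32
tcp_pos: [0.4205, 0.0478, 0.0392]
ee_rot: [[-0.987, 0.158, -0.0], [0.158, 0.987, -0.0], [0.0, -0.0, -1.0]]
wrist_force: [0.2, 0.5, 0.8]
gripper_width: 0.638
gripper_force: 0.0
```

Emit:
{"name": "apply_moves", "arguments": {"moves": [[[0,0,0],0],[[0,0,0],0],[[0,0,0],0],[[0,0,0],0],[[0,0,0],0]]}}

```text
time_s: 6.73
tcp_pos: [0.4205, 0.0479, 0.0393]
ee_rot: [[-0.987, 0.158, 0.0], [0.158, 0.987, 0.0], [-0.0, 0.0, -1.0]]
wrist_force: [-0.2, -0.3, 0.1]
gripper_width: 0.97
gripper_force: 0.0
```

Emit:
{"name": "apply_moves", "arguments": {"moves": [[[0,0,0.005],0],[[0,0,0.005],0],[[0,0,0.005],0],[[0,0,0.003],0],[[0,0,0],0]]}}

```text
time_s: 7.15
tcp_pos: [0.4198, 0.0475, 0.0203]
ee_rot: [[-0.987, 0.158, -0.002], [0.158, 0.987, -0.001], [0.002, -0.001, -1.0]]
wrist_force: [0.2, -0.6, -0.1]
gripper_width: 1.002
gripper_force: 0.0
```

Emit:
{"name": "apply_moves", "arguments": {"moves": [[[0,0,0],0],[[0,0,0],0],[[0,0,0],0],[[0,0,0],0],[[0,0,0],0]], "hand": 0.03}}

```text
time_s: 7.57
tcp_pos: [0.4206, 0.0479, 0.0214]
ee_rot: [[-0.987, 0.158, 0.0], [0.158, 0.987, 0.0], [-0.0, 0.0, -1.0]]
wrist_force: [0.1, -0.7, 0.1]
gripper_width: 0.707
gripper_force: 0.0
```

Emit:
{"name": "apply_moves", "arguments": {"moves": [[[0,0,0],0],[[0,0,0],0],[[0,0,0],0]]}}

```text
time_s: 7.82
tcp_pos: [0.4206, 0.0479, 0.0214]
ee_rot: [[-0.987, 0.158, 0.0], [0.158, 0.987, 0.0], [-0.0, 0.0, -1.0]]
wrist_force: [0.0, -0.1, 0.5]
gripper_width: 0.61
gripper_force: 30.0
```

Gripped: 53 mm opening at 30 N. Now I'll lift and carry it to the crate.

Emit:
{"name": "apply_moves", "arguments": {"moves": [[[0,0,-0.01],0],[[0,0,-0.015],0],[[0,0,-0.02],0],[[0,0,-0.025],-3.7],[[0,0,-0.02],-3.8]]}}

```text
time_s: 8.23
tcp_pos: [0.4205, 0.0478, 0.1125]
ee_rot: [[-1.0, 0.025, 0.0], [0.025, 1.0, 0.0], [-0.0, 0.0, -1.0]]
wrist_force: [1.1, 0.3, -0.7]
gripper_width: 0.611
gripper_force: 30.0
```

Emit:
{"name": "apply_moves", "arguments": {"moves": [[[-0.0093,0.034,0],0],[[-0.0093,0.034,0],0],[[-0.0093,0.034,0],0],[[-0.0093,0.034,0],0],[[-0.0093,0.034,0],0]]}}

```text
time_s: 8.65
tcp_pos: [0.4717, 0.2179, 0.1112]
ee_rot: [[-1.0, 0.028, -0.0], [0.028, 1.0, -0.0], [0.0, -0.0, -1.0]]
wrist_force: [0.2, -0.2, 0.4]
gripper_width: 0.611
gripper_force: 30.0
```

Emit:
{"name": "apply_moves", "arguments": {"moves": [[[-0.0093,0.034,0],0],[[0,0,0],0],[[0,0,0],0],[[0,0,0],0]]}}

```text
time_s: 8.98
tcp_pos: [0.4812, 0.2497, 0.1105]
ee_rot: [[-1.0, 0.028, -0.002], [0.028, 1.0, -0.001], [0.002, -0.001, -1.0]]
wrist_force: [-0.8, 0.1, 0.1]
gripper_width: 0.611
gripper_force: 30.0
```

```bash
python3 - <<'E'
from h import *
st()
p=imaging.capture("wrist");rect(p,"dust_cover",.138);cv2.imwrite("pics/w4.png",p["frame"])
p=imaging.capture("scene");rect(p,"dust_cover",.138);rect(p,"parts_crate",.105);c=proj(p,[.49,.25,.1]).astype(int)
cv2.imwrite("pics/s4.png",p["frame"]);a=cv2.resize(p["frame"][c[1]-60:c[1]+60,max(c[0]-80,0):][:,:160],None,fx=4,fy=4,interpolation=2)
cv2.imwrite("pics/s4c.png",a);print(c)
E
```

```text
{'time_s': 8.9833, 'joints': [44.5556, 18.4215, -17.7944, -0.0272, -53.9029, -136.1383], 'tcp_pos': [0.4812, 0.2497, 0.1105], 'ee_rot': [[-0.9996, 0.0279, -0.0017], [0.0279, 0.9996, -0.0012], [0.0017, -0.0012, -1.0]], 'wrist_force': [-0.8194, 0.1111, 0.0564], 'gripper_width': 0.6114, 'gripper_force': 29.9998}
dust_cover 0.7 n 7312 mean [0.4859 0.2507] rectc [491.4 250.8] [55.4 81.2] rectang 87.5 pcaYaw -2.7
dust_cover 0.8 n 545 mean [0.5112 0.2431] rectc [515.9 240.3] [ 56.5 126.9] rectang 79.8 pcaYaw -9.0
parts_crate 0.8 n 10348 mean [0.5887 0.3808] rectc [630.8 332.8] [417.8 400.3] rectang 88.6 pcaYaw 41.2
[159 207]
```

View pics/s4c.png

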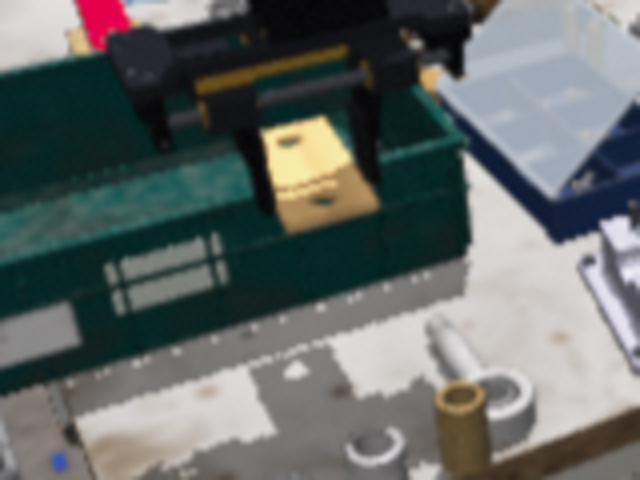

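The cover is held level over the crate rim: its far end overhangs the rim at about (300,125) and its near end is at (330,225) in the crop. Next I'll lower it so the rim tips the far end up in the grip.

Emit:
{"name": "apply_moves", "arguments": {"moves": [[[0,0,0.014],0],[[0,0,0.014],0],[[0,0,0.006],0],[[0,0,0.006],0],[[0,0,0.006],0]]}}

```text
time_s: 9.65
tcp_pos: [0.482, 0.2496, 0.0655]
ee_rot: [[-1.0, 0.028, 0.0], [0.028, 1.0, -0.0], [-0.0, -0.0, -1.0]]
wrist_force: [-0.6, -0.9, 4.2]
gripper_width: 0.608
gripper_force: 30.0
```

Emit:
{"name": "apply_moves", "arguments": {"moves": [[[0,0,0.006],0],[[0,0,0.006],0],[[0,0,0.006],0],[[0,0,0.002],0],[[0,0,0],0]]}}

```text
time_s: 10.07
tcp_pos: [0.4822, 0.2506, 0.0449]
ee_rot: [[-1.0, 0.028, 0.0], [0.028, 1.0, 0.0], [-0.0, 0.0, -1.0]]
wrist_force: [0.3, 0.4, 1.7]
gripper_width: 0.607
gripper_force: 30.0
```

```bash
python3 - <<'E'
from h import *
st()
p=imaging.capture("scene");c=(159,207)
a=cv2.resize(p["frame"][c[1]-60:c[1]+60,max(c[0]-80,0):][:,:160],None,fx=4,fy=4,interpolation=2)
cv2.imwrite("pics/s5c.png",a)
E
```

```text
{'time_s': 10.0667, 'joints': [44.5587, 23.0757, -21.9948, -0.0051, -44.9021, -136.1392], 'tcp_pos': [0.4822, 0.2506, 0.0449], 'ee_rot': [[-0.9996, 0.0276, 0.0003], [0.0276, 0.9996, 0.0004], [-0.0003, 0.0004, -1.0]], 'wrist_force': [0.3174, 0.4407, 1.708], 'gripper_width': 0.6069, 'gripper_force': 30.0005}
```

View pics/s5c.png

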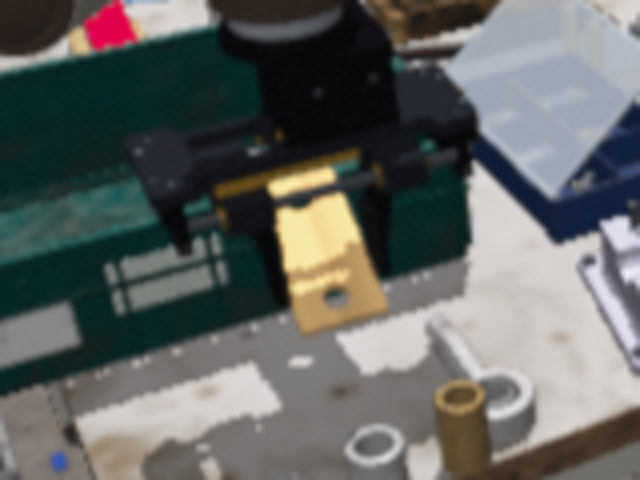

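The cover has tipped about 25°: far end up at (300,175), near end down at (340,325). Now back off the rim, go down, and push the top edge against the wall to steepen it.

Emit:
{"name": "apply_moves", "arguments": {"moves": [[[0.006,0,0],0],[[0.006,0,0],0],[[0,0,0.01],0],[[0,0,0.01],0],[[0,0,0.01],0]]}}

```text
time_s: 10.53
tcp_pos: [0.4693, 0.2502, 0.0139]
ee_rot: [[-1.0, 0.028, -0.001], [0.028, 1.0, -0.001], [0.001, -0.001, -1.0]]
wrist_force: [0.2, 0.2, -0.5]
gripper_width: 0.608
gripper_force: 30.0
```

Emit:
{"name": "apply_moves", "arguments": {"moves": [[[-0.004,0,0],0],[[-0.004,0,0.002],0],[[-0.003,0,0.003],0],[[-0.003,0,0.003],0],[[0,0,0],0]]}}

```text
time_s: 10.95
tcp_pos: [0.4841, 0.2499, 0.0065]
ee_rot: [[-1.0, 0.029, -0.001], [0.029, 1.0, -0.001], [0.001, -0.001, -1.0]]
wrist_force: [-1.5, -0.2, -0.6]
gripper_width: 0.605
gripper_force: 30.0
```

```bash
python3 - <<'E'
from h import *
st()
p=imaging.capture("scene");c=(159,207)
a=cv2.resize(p["frame"][c[1]-60:c[1]+60,max(c[0]-80,0):][:,:160],None,fx=4,fy=4,interpolation=2)
cv2.imwrite("pics/s6c.png",a)
p=imaging.capture("wrist");cv2.imwrite("pics/w6.png",p["frame"])
E
```

```text
{'time_s': 10.95, 'joints': [44.3493, 26.3423, -23.7385, -0.027, -39.9846, -135.9695], 'tcp_pos': [0.4841, 0.2499, 0.0065], 'ee_rot': [[-0.9996, 0.0286, -0.001], [0.0286, 0.9996, -0.0006], [0.001, -0.0006, -1.0]], 'wrist_force': [-1.5404, -0.2084, -0.6159], 'gripper_width': 0.6051, 'gripper_force': 29.9999}
```

View pics/s6c.png

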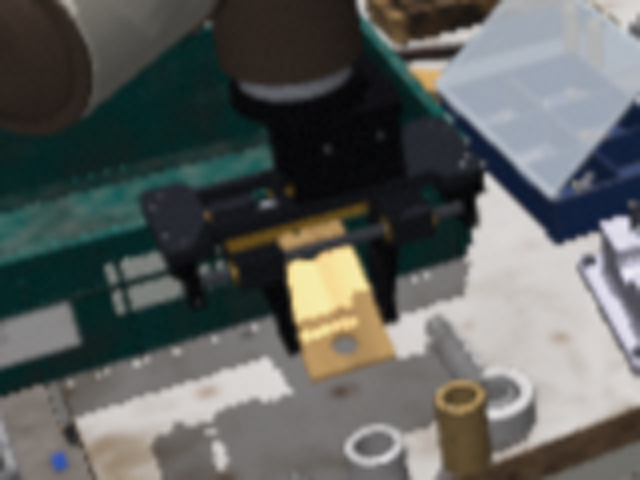

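The wall push shows up as −1.5 N in x, and the near end is low at (350,375). I'll continue forward and down.

Emit:
{"name": "apply_moves", "arguments": {"moves": [[[-0.004,0,0.002],0],[[-0.004,0,0.003],0],[[-0.001,0,0.003],0],[[0,0,0.002],0],[[0,0,0],0]]}}

```text
time_s: 11.47
tcp_pos: [0.4897, 0.2481, -0.0043]
ee_rot: [[-1.0, 0.029, -0.007], [0.029, 1.0, -0.004], [0.006, -0.004, -1.0]]
wrist_force: [-6.5, -0.1, -1.2]
gripper_width: 0.607
gripper_force: 30.0
```

Emit:
{"name": "apply_moves", "arguments": {"moves": [[[0,0,0.002],0],[[0,0,0.002],0],[[0,0,0],0]]}}

```text
time_s: 11.72
tcp_pos: [0.4914, 0.2486, -0.0074]
ee_rot: [[-1.0, 0.029, -0.003], [0.029, 1.0, -0.002], [0.003, -0.002, -1.0]]
wrist_force: [-5.2, -1.6, -1.0]
gripper_width: 0.607
gripper_force: 30.0
```

Emit:
{"name": "apply_moves", "arguments": {"moves": [[[0,0,0.0015],0],[[0,0,0],0]]}}

```text
time_s: 11.88
tcp_pos: [0.4921, 0.249, -0.0086]
ee_rot: [[-1.0, 0.029, -0.002], [0.029, 1.0, -0.001], [0.002, -0.001, -1.0]]
wrist_force: [-4.4, -3.5, -0.0]
gripper_width: 0.606
gripper_force: 30.0
```

Emit:
{"name": "apply_moves", "arguments": {"moves": [[[0,0,0.0015],0],[[0,0,0],0]]}}

```text
time_s: 12.05
tcp_pos: [0.4926, 0.2495, -0.0098]
ee_rot: [[-1.0, 0.028, -0.001], [0.028, 1.0, -0.001], [0.001, -0.001, -1.0]]
wrist_force: [-4.5, -3.0, 1.0]
gripper_width: 0.607
gripper_force: 30.0
```

```bash
python3 - <<'E'
from h import *
st();p=imaging.capture("wrist")
m=models.cut_out(p,"dust_cover")[0]["region"];ys,xs=np.nonzero(m);b=ys.min();k=xs[ys<=b+2];print("near edge row",b,k.min(),k.max())
# near-edge length 54 mm seen: depth from width
e,d=ray(p,(k.mean(),b));w=k.max()-k.min()+1;print("width px",w)
for z in(0,.005,.01,.02):print(z,onz(p,(k.min(),b),z).round(4),onz(p,(k.max()+1,b),z).round(4))
cv2.imwrite("pics/w7.png",p["frame"])
E
```

```text
{'time_s': 12.05, 'joints': [43.6784, 28.2805, -23.4387, -0.0033, -38.3498, -135.2884], 'tcp_pos': [0.4926, 0.2495, -0.0098], 'ee_rot': [[-0.9996, 0.0281, -0.0009], [0.0281, 0.9996, -0.0008], [0.0009, -0.0008, -1.0]], 'wrist_force': [-4.4746, -3.0416, 0.9724], 'gripper_width': 0.6073, 'gripper_force': 30.0171}
near edge row 193 211 295
width px 85
0 [0.4674 0.224  0.    ] [0.4689 0.2799 0.    ]
0.005 [0.4661 0.2247 0.005 ] [0.4676 0.2791 0.005 ]
0.01 [0.4648 0.2255 0.01  ] [0.4662 0.2784 0.01  ]
0.02 [0.4621 0.2271 0.02  ] [0.4635 0.2769 0.02  ]
```

View pics/w7.png

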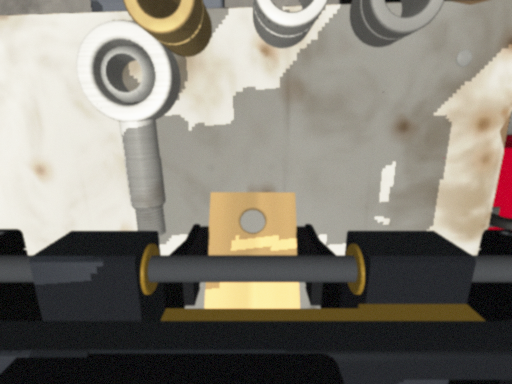

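The near edge lies on the bench, spanning 211–295 at row 193 with its width matching z≈5 mm. Releasing.

Emit:
{"name": "apply_moves", "arguments": {"moves": [[[0,0,0],0],[[0,0,0],0],[[0,0,0],0],[[0,0,0],0],[[0,0,0],0]], "hand": 0.085}}

```text
time_s: 12.57
tcp_pos: [0.494, 0.2507, -0.0093]
ee_rot: [[-1.0, 0.028, 0.002], [0.028, 1.0, 0.001], [-0.002, 0.002, -1.0]]
wrist_force: [-0.6, -0.6, -1.0]
gripper_width: 0.9
gripper_force: 0.0
```

```bash
cat > d.py <<'E'
from h import *
st();p=imaging.capture("wrist")
m=models.cut_out(p,"dust_cover")[0]["region"];ys,xs=np.nonzero(m);b=ys.min();k=xs[ys<=b+2];w=k.max()-k.min()+1;print("row",b,k.min(),k.max(),w)
for z in(0,.005):print(z,onz(p,(k.min(),b),z).round(4),onz(p,(k.max()+1,b),z).round(4))
q=imaging.capture("scene");cv2.imwrite("pics/s8.png",q["frame"])
m=models.cut_out(q,"dust_cover")[0]["region"];ys,xs=np.nonzero(m);print("scene",xs.min(),xs.max(),ys.min(),ys.max(),len(xs))
E
python3 d.py
```

```text
{'time_s': 12.5667, 'joints': [43.6883, 28.2806, -23.3411, 0.0224, -38.2404, -135.2839], 'tcp_pos': [0.494, 0.2507, -0.0093], 'ee_rot': [[-0.9996, 0.0275, 0.0019], [0.0275, 0.9996, 0.0015], [-0.0019, 0.0015, -1.0]], 'wrist_force': [-0.5891, -0.6092, -0.9895], 'gripper_width': 0.8998, 'gripper_force': 0.0}
row 189 209 291 83
0 [0.4661 0.224  0.    ] [0.4676 0.2785 0.    ]
0.005 [0.4648 0.2248 0.005 ] [0.4663 0.2778 0.005 ]
scene 145 176 206 246 754
```

Emit:
{"name": "apply_moves", "arguments": {"moves": [[[0,0,-0.01],0],[[0,0,-0.03],0],[[0,0,-0.04],0],[[0,0,-0.04],0],[[0,0,-0.04],0]]}}

```text
time_s: 13.18
tcp_pos: [0.4927, 0.2496, 0.1528]
ee_rot: [[-1.0, 0.028, 0.0], [0.028, 1.0, 0.0], [-0.0, 0.0, -1.0]]
wrist_force: [1.0, 1.5, -0.2]
gripper_width: 0.976
gripper_force: 0.0
```

```bash
cat >> d.py <<'E'
c=(159,207)
a=cv2.resize(q["frame"][c[1]-60:c[1]+60,max(c[0]-80,0):][:,:160],None,fx=4,fy=4,interpolation=2);b=cv2.resize(p["frame"],(480,360))
o=np.zeros((480,640,3),np.uint8);o[:,:]=a;
import sys
cv2.imwrite(f"pics/{sys.argv[1]}.png",o)
E
python3 d.py s8c
```

```text
{'time_s': 13.1833, 'joints': [43.6872, 16.8496, -13.2732, 0.0164, -59.862, -135.2901], 'tcp_pos': [0.4927, 0.2496, 0.1528], 'ee_rot': [[-0.9996, 0.0278, 0.0004], [0.0278, 0.9996, 0.0], [-0.0004, 0.0, -1.0]], 'wrist_force': [1.0138, 1.4742, -0.2223], 'gripper_width': 0.9763, 'gripper_force': 0.0}
row 157 230 274 45
0 [0.4664 0.2246 0.    ] [0.4679 0.2787 0.    ]
0.005 [0.4658 0.225  0.005 ] [0.4672 0.2783 0.005 ]
scene 144 176 202 246 872
```

View pics/s8c.png

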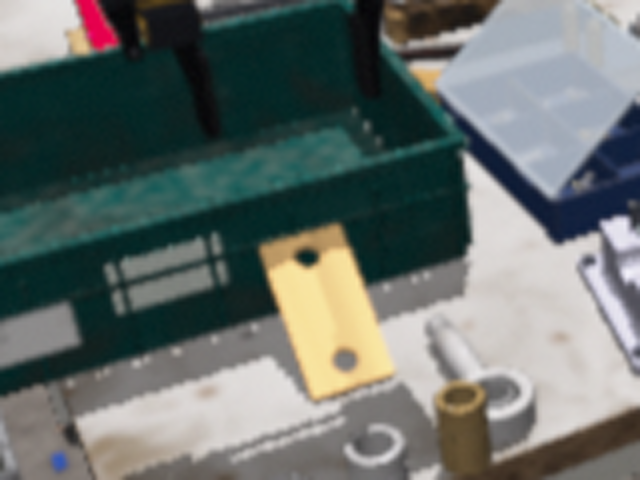

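The cover leans on the crate front with its top edge at about (300,240) and its foot at (350,390), standing free. Now to the upper half.

Emit:
{"name": "apply_moves", "arguments": {"moves": [[[0,0,-0.01],-6.8],[[0,0,-0.01],-6.8],[[0.013,-0.0377,-0.008],0],[[0.013,-0.0377,-0.008],0],[[0.013,-0.0377,-0.008],0]]}}

```text
time_s: 13.8
tcp_pos: [0.4768, 0.1297, 0.1927]
ee_rot: [[-0.978, -0.209, -0.004], [-0.209, 0.978, -0.002], [0.004, -0.001, -1.0]]
wrist_force: [-0.1, -1.1, 0.4]
gripper_width: 0.978
gripper_force: 0.0
```

Emit:
{"name": "apply_moves", "arguments": {"moves": [[[0.013,-0.0377,-0.008],0],[[0.013,-0.0377,-0.008],0],[[0.013,-0.0377,-0.008],0],[[0.013,-0.0377,-0.008],0],[[0.013,-0.0377,-0.008],0]]}}

```text
time_s: 14.22
tcp_pos: [0.4522, -0.0685, 0.2332]
ee_rot: [[-0.978, -0.208, -0.003], [-0.208, 0.978, -0.0], [0.003, 0.0, -1.0]]
wrist_force: [1.0, 0.5, -1.0]
gripper_width: 0.973
gripper_force: 0.0
```

Emit:
{"name": "apply_moves", "arguments": {"moves": [[[0.013,-0.0377,0],0],[[0.013,-0.0377,0],0],[[0,0,0],0],[[0,0,0],0],[[0,0,0],0]]}}

```text
time_s: 14.63
tcp_pos: [0.4434, -0.1459, 0.233]
ee_rot: [[-0.978, -0.207, -0.003], [-0.207, 0.978, 0.0], [0.003, 0.001, -1.0]]
wrist_force: [0.0, 0.3, 0.0]
gripper_width: 0.976
gripper_force: 0.0
```

```bash
cat > e.py <<'E'
from h import *
from scipy.optimize import least_squares
st();p=imaging.capture("wrist");cv2.imwrite("pics/w9.png",p["frame"])
rect(p,"mould_upper",.032)
t=imaging.capture("top");rect(t,"mould_upper",.032)
def fit(p,t,x0,L,W,z0,z1):   # silhouette fit of a box to the mask
    o=models.cut_out(p,t)[0];m=o["region"].astype(np.uint8)
    def sil(x):
        c,s=np.cos(x[2]),np.sin(x[2]);pts=[proj(p,[x[0]+c*a-s*b,x[1]+s*a+c*b,z]) for a in(-L/2,L/2) for b in(-W/2,W/2) for z in(z0,z1)]
        h=cv2.convexHull(np.array(pts,np.float32));M=np.zeros((384*4,512*4),np.uint8);cv2.fillPoly(M,[np.round((h+.5)*4).astype(np.int32)],255)
        return cv2.resize(M,(512,384),interpolation=cv2.INTER_AREA)/255.
    g=lambda a:cv2.GaussianBlur(a.astype(np.float32),(0,0),2)
    k=np.array([.001,.001,.02]);f=lambda u:(g(sil(x0+u*k))-g(m)).ravel()
    R=least_squares(f,np.zeros(3),diff_step=.3,loss="soft_l1",f_scale=.2,x_scale=3,max_nfev=30);x=x0+R.x*k
    print(t,"fit",x[:2].round(4),np.degrees(x[2]).round(2),"cost",R.cost.round(2));return x
if __name__=="__main__":
    for q in(p,t):fit(q,"mould_upper",np.array([.4444,-.1465,np.radians(12)]),.104,.044,0,.032)
E
python3 e.py
```

```text
{'time_s': 14.6333, 'joints': [1.7837, 4.7509, -16.6206, -0.0311, -68.783, -79.8361], 'tcp_pos': [0.4434, -0.1459, 0.233], 'ee_rot': [[-0.9784, -0.2068, -0.0027], [-0.2068, 0.9784, 0.0004], [0.0026, 0.001, -1.0]], 'wrist_force': [0.0066, 0.2988, 0.0004], 'gripper_width': 0.9759, 'gripper_force': 0.0}
mould_upper 0.97 n 2379 mean [ 0.4437 -0.1454] rectc [ 445.4 -144.5] [107.2  44.5] rectang 11.1 pcaYaw 11.2
mould_upper none
mould_upper fit [ 0.4444 -0.1465] 12.0 cost 17.69Traceback (most recent call last):
  File "e.py", line 17, in <module>
    for q in(p,t):fit(q,"mould_upper",np.array([.4444,-.1465,np.radians(12)]),.104,.044,0,.032)
                  ~~~^^^^^^^^^^^^^^^^^^^^^^^^^^^^^^^^^^^^^^^^^^^^^^^^^^^^^^^^^^^^^^^^^^^^^^^^^^
  File "e.py", line 7, in fit
    o=models.cut_out(p,t)[0];m=o["region"].astype(np.uint8)
      ~~~~~~~~~~~~~~~~~~~^^^
IndexError: list index out of range
```

View pics/w9.png

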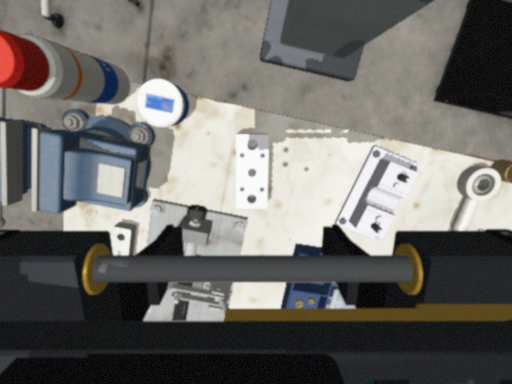

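The wrist view shows both halves unobstructed: upper half at (253,172), lower at (380,192) with dowels near (403,178) and (377,228). I'll fit both from this one view.

```bash
cat > f.py <<'E'
from h import *
from scipy.optimize import minimize
def fit(p,t,x0,boxes):
    o=models.cut_out(p,t)
    if not o: print(t,"none");return None
    m=o[0]["region"].astype(np.float32)
    def sil(x):
        M=np.zeros((384*4,512*4),np.uint8);c,s=np.cos(x[2]),np.sin(x[2])
        for ox,L,W,z0,z1 in boxes:
            pts=[proj(p,[x[0]+c*a-s*b,x[1]+s*a+c*b,z]) for a in(ox-L/2,ox+L/2) for b in(-W/2,W/2) for z in(z0,z1)]
            cv2.fillPoly(M,[np.round((cv2.convexHull(np.array(pts,np.float32))+.5)*4).astype(np.int32)],255)
        return cv2.resize(M,(512,384),interpolation=cv2.INTER_AREA)/255.
    g=lambda a:cv2.GaussianBlur(np.float32(a),(0,0),1.5)
    k=np.array([.002,.002,.03]);gm=g(m);f=lambda u:float(((g(sil(x0+u*k))-gm)**2).sum())
    R=minimize(f,np.zeros(3),method="Nelder-Mead",options=dict(initial_simplex=[[0,0,0],[2,0,0],[0,2,0],[0,0,2]],maxfev=120));x=x0+R.x*k
    print(t,"fit",x[:2].round(4),np.degrees(x[2]).round(2),"cost",round(f(np.zeros(3)),1),round(R.fun,1),"n",int(m.sum()));return x
UP=[(0,.104,.044,0,.032)];LO=[(0,.130,.074,0,.010),(0,.104,.044,0,.044),(.038,.01,.01,0,.064),(-.038,.01,.01,0,.064)]
if __name__=="__main__":
    p=imaging.capture("wrist");st()
    u=fit(p,"mould_upper",np.array([.4444,-.1465,np.radians(11.5)]),UP);l=fit(p,"mould_lower",np.array([.446,.0437,np.radians(-9.3)]),LO)
    q=imaging.capture("top");fit(q,"mould_lower",np.array([.446,.0437,np.radians(-9.3)]),LO)
    a=imaging.capture("scene");fit(a,"mould_upper",np.array([.4444,-.1465,np.radians(11.5)]),UP);fit(a,"mould_lower",np.array([.446,.0437,np.radians(-9.3)]),LO)
    f=p["frame"].copy()
    for x,z,xs in((u,.032,(.038,-.038)),(l,.064,(.038,-.038)),(l,.044,(.052,-.052))):
        for s in xs:
            w=proj(p,[x[0]+s*np.cos(x[2]),x[1]+s*np.sin(x[2]),z]);cv2.circle(f,tuple(np.round((w+.5)*16).astype(int)-8),12,(0,0,255),-1,shift=4);print(w.round(1))
    cv2.imwrite("pics/w10.png",cv2.resize(f[120:250,220:430],None,fx=3.8,fy=3.8,interpolation=0))
E
python3 f.py
```

```text
{'time_s': 14.9833, 'joints': [1.9154, 4.6811, -16.5319, -0.0048, -68.7903, -79.8129], 'tcp_pos': [0.4444, -0.145, 0.2342], 'ee_rot': [[-0.9778, -0.2096, -0.0001], [-0.2096, 0.9778, 0.0001], [0.0, 0.0001, -1.0]], 'wrist_force': [0.2716, 0.1909, 0.2552], 'gripper_width': 0.9785, 'gripper_force': 0.0}
mould_upper fit [ 0.4447 -0.1451] 11.66 cost 65.8 36.9 n 2278
mould_lower fit [0.4448 0.0449] -10.14 cost 90.5 49.7 n 4562
mould_lower none
mould_upper fit [ 0.453  -0.1511] 5.62 cost 46.8 13.7 n 569
mould_lower fit [0.4512 0.0414] -10.46 cost 21.1 7.5 n 999
[251.  196.8]
[251.4 142.9]
[377.7 229.7]
[406.5 178.9]
[367.1 232.8]
[404.1 166.3]
```

View pics/w10.png

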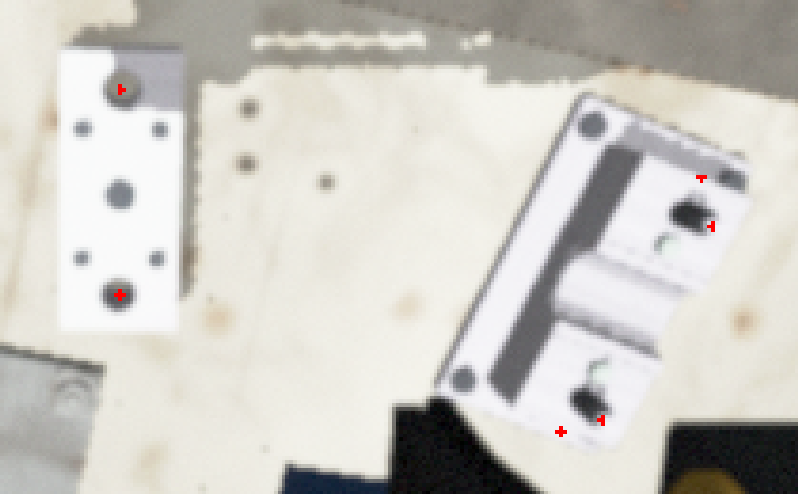

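The upper half's fit lands on both holes at (120,90) and (120,295). The lower half's dowel tips are about a pixel off, so I'll look from directly above it, the same geometry as for the upper half.

Emit:
{"name": "apply_moves", "arguments": {"moves": [[[0,0,0],7.1],[[0,0,0],7.1],[[0,0,0],7.1],[[0.0057,0.0374,0],0],[[0.0057,0.0374,0],0]]}}

```text
time_s: 15.75
tcp_pos: [0.4449, -0.0707, 0.2341]
ee_rot: [[-0.986, 0.167, -0.0], [0.167, 0.986, -0.0], [0.0, -0.0, -1.0]]
wrist_force: [0.7, 0.0, 0.9]
gripper_width: 0.979
gripper_force: 0.0
```

Emit:
{"name": "apply_moves", "arguments": {"moves": [[[0.0057,0.0374,0],0],[[0.0057,0.0374,0],0],[[0.0057,0.0374,0],0],[[0,0,0],0],[[0,0,0],0]]}}

```text
time_s: 16.17
tcp_pos: [0.4463, 0.0449, 0.2343]
ee_rot: [[-0.987, 0.158, -0.0], [0.158, 0.987, -0.0], [0.0, -0.0, -1.0]]
wrist_force: [-0.5, -0.5, 1.1]
gripper_width: 0.979
gripper_force: 0.0
```

Emit:
{"name": "apply_moves", "arguments": {"moves": [[[0,0,0],0],[[0,0,0],0],[[0,0,0],0]]}}

```text
time_s: 16.42
tcp_pos: [0.4462, 0.0422, 0.2342]
ee_rot: [[-0.987, 0.164, -0.0], [0.164, 0.987, -0.0], [0.0, -0.0, -1.0]]
wrist_force: [0.2, -0.1, -0.1]
gripper_width: 0.978
gripper_force: 0.0
```

```bash
cat > g.py <<'E'
from f import *
p=imaging.capture("wrist");st();cv2.imwrite("pics/w11.png",p["frame"])
l=fit(p,"mould_lower",np.array([.446,.0437,np.radians(-9.6)]),LO)
f=cv2.resize(p["frame"],None,fx=6,fy=6,interpolation=2)
for z,xs,c in((.064,(.038,-.038),(0,0,255)),(.044,(.038,-.038,.052,-.052),(0,200,0)),(.01,(.065,-.065),(255,0,0))):
    for s in xs:
        w=proj(p,[l[0]+s*np.cos(l[2]),l[1]+s*np.sin(l[2]),z]);cv2.circle(f,tuple(np.round((w+.5)*6).astype(int)),3,c,-1);print(z,s,w.round(1))
c=proj(p,[l[0],l[1],.04])*6;x,y=c.astype(int);cv2.imwrite("pics/w11c.png",f[max(y-300,0):y+300,x-300:x+300]);print(x-300,max(y-300,0))
E
python3 g.py
```

```text
{'time_s': 16.4667, 'joints': [26.2858, 2.6508, -18.7496, 0.0016, -68.6078, -125.7122], 'tcp_pos': [0.4463, 0.0422, 0.2342], 'ee_rot': [[-0.9865, 0.1638, -0.0001], [0.1638, 0.9865, -0.0001], [0.0001, -0.0001, -1.0]], 'wrist_force': [0.0867, -0.0049, 0.3288], 'gripper_width': 0.9799, 'gripper_force': 0.0}
mould_lower fit [0.4441 0.0452] -9.08 cost 87.3 25.4 n 4367
0.064 0.038 [253.6 201.6]
0.064 -0.038 [253.4 143.2]
0.044 0.038 [253.5 197.5]
0.044 -0.038 [253.3 141.8]
0.044 0.052 [253.6 207.1]
0.044 -0.052 [253.3 130.9]
0.01 0.065 [253.5 208.4]
0.01 -0.065 [253.1 120.1]
1220 718
```

View pics/w11c.png

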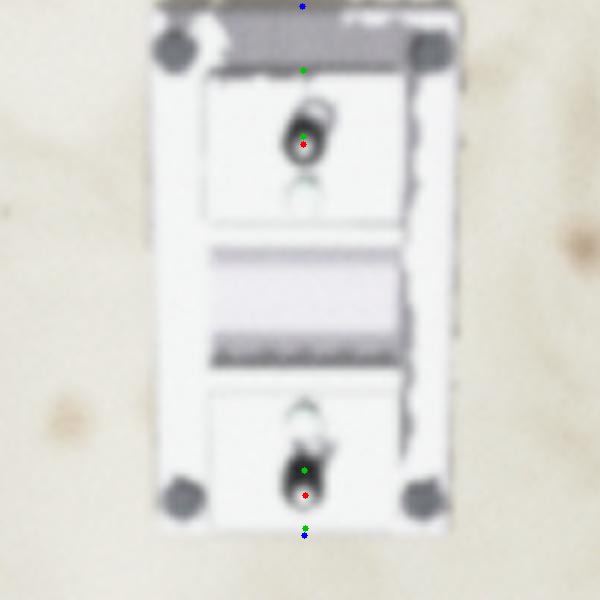

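The fit agrees with this view: dowel tips seen at (303,148) and (304,495), predicted within about 1 mm. Back to the upper half to grip it.

Emit:
{"name": "apply_moves", "arguments": {"moves": [[[0,0,0],-7.03],[[0,0,0],-7.03],[[0,0,0],-7.03],[[0.0079,-0.0366,0],0],[[0.0079,-0.0366,0],0]]}}

```text
time_s: 16.93
tcp_pos: [0.4459, -0.032, 0.2344]
ee_rot: [[-0.978, -0.207, 0.0], [-0.207, 0.978, 0.0], [-0.0, -0.0, -1.0]]
wrist_force: [0.4, -0.4, 1.1]
gripper_width: 0.978
gripper_force: 0.0
```

Emit:
{"name": "apply_moves", "arguments": {"moves": [[[0.0079,-0.0366,0],0],[[0.0079,-0.0366,0],0],[[0.0078,-0.0367,0.02],0],[[0,0,0.04],0],[[0,0,0.04],0]]}}

```text
time_s: 17.35
tcp_pos: [0.4459, -0.1461, 0.1348]
ee_rot: [[-0.98, -0.198, 0.005], [-0.198, 0.98, -0.0], [-0.005, -0.001, -1.0]]
wrist_force: [1.1, 0.5, -0.6]
gripper_width: 0.979
gripper_force: 0.0
```

Emit:
{"name": "apply_moves", "arguments": {"moves": [[[0,0,0.04],0],[[0,0,0.02],0],[[0,0,0],0],[[0,0,0],0],[[0,0,0],0]]}}

```text
time_s: 17.77
tcp_pos: [0.4467, -0.1437, 0.0763]
ee_rot: [[-0.979, -0.204, 0.003], [-0.204, 0.979, -0.001], [-0.003, -0.001, -1.0]]
wrist_force: [0.0, -0.3, 0.9]
gripper_width: 0.975
gripper_force: 0.0
```

Emit:
{"name": "apply_moves", "arguments": {"moves": [[[0,0,0.015],0],[[0,0,0.015],0],[[0,0,0],0],[[0,0,0],0],[[0,0,0],0]]}}

```text
time_s: 18.18
tcp_pos: [0.4467, -0.1433, 0.0464]
ee_rot: [[-0.979, -0.205, 0.004], [-0.205, 0.979, -0.0], [-0.003, -0.001, -1.0]]
wrist_force: [-0.2, 0.2, -0.2]
gripper_width: 0.977
gripper_force: 0.0
```

Emit:
{"name": "apply_moves", "arguments": {"moves": [[[0,0,0],0],[[0,0,0],0]]}}

```text
time_s: 18.35
tcp_pos: [0.446, -0.1433, 0.0458]
ee_rot: [[-0.979, -0.204, 0.002], [-0.204, 0.979, -0.0], [-0.002, -0.001, -1.0]]
wrist_force: [-0.3, -0.4, 0.6]
gripper_width: 0.979
gripper_force: 0.0
```

Emit:
{"name": "apply_moves", "arguments": {"moves": [[[0,-0.0017,0.01],0],[[0,0,0.012],0],[[0,0,0.012],0],[[0,0,0.012],0],[[0,0,0.006],0]]}}

```text
time_s: 18.77
tcp_pos: [0.4451, -0.1449, -0.008]
ee_rot: [[-0.979, -0.204, -0.001], [-0.204, 0.979, 0.0], [0.001, 0.0, -1.0]]
wrist_force: [0.6, -0.6, 0.0]
gripper_width: 0.98
gripper_force: 0.0
```

Emit:
{"name": "apply_moves", "arguments": {"moves": [[[0,0,0.003],0],[[0,0,0],0],[[0,0,0],0],[[0,0,0],0],[[0,0,0],0]]}}

```text
time_s: 19.18
tcp_pos: [0.446, -0.1449, -0.0097]
ee_rot: [[-0.979, -0.204, 0.001], [-0.204, 0.979, -0.0], [-0.001, -0.0, -1.0]]
wrist_force: [1.2, -0.6, -0.5]
gripper_width: 0.974
gripper_force: 0.0
```

Emit:
{"name": "apply_moves", "arguments": {"moves": [[[0,0,0],0],[[0,0,0],0],[[0,0,0],0]]}}

```text
time_s: 19.43
tcp_pos: [0.4456, -0.1449, -0.0102]
ee_rot: [[-0.979, -0.204, 0.0], [-0.204, 0.979, 0.0], [-0.0, -0.0, -1.0]]
wrist_force: [0.2, 0.7, -0.6]
gripper_width: 0.975
gripper_force: 0.0
```

Emit:
{"name": "apply_moves", "arguments": {"moves": [[[0,0,0],0],[[0,0,0],0],[[0,0,0],0],[[0,0,0],0],[[0,0,0],0]], "hand": 0.03}}

```text
time_s: 19.85
tcp_pos: [0.4455, -0.1449, -0.0104]
ee_rot: [[-0.979, -0.204, -0.0], [-0.204, 0.979, -0.0], [0.0, 0.0, -1.0]]
wrist_force: [-0.5, -0.7, 0.8]
gripper_width: 0.687
gripper_force: 0.0
```

Emit:
{"name": "apply_moves", "arguments": {"moves": [[[0,0,0],0],[[0,0,0],0],[[0,0,0],0],[[0,0,0],0],[[0,0,0],0]]}}

```text
time_s: 20.27
tcp_pos: [0.4456, -0.145, -0.0103]
ee_rot: [[-0.979, -0.204, 0.0], [-0.204, 0.979, -0.0], [-0.0, -0.0, -1.0]]
wrist_force: [0.8, -1.6, 0.1]
gripper_width: 0.501
gripper_force: 30.0
```

Gripped: 43.6 mm opening at 30 N. Lift, turn and carry it over the dowels.

Emit:
{"name": "apply_moves", "arguments": {"moves": [[[0,0,-0.01],0],[[0,0,-0.03],0],[[0,0,-0.03],6.95],[[0,0,-0.03],6.95],[[0,0,-0.02],6.95]]}}

```text
time_s: 20.68
tcp_pos: [0.4458, -0.1449, 0.1118]
ee_rot: [[-0.987, 0.163, 0.002], [0.163, 0.987, 0.0], [-0.002, 0.0, -1.0]]
wrist_force: [0.6, 0.3, -2.7]
gripper_width: 0.499
gripper_force: 30.0
```

Emit:
{"name": "apply_moves", "arguments": {"moves": [[[0.0061,0.0375,0],0],[[0.0061,0.0375,0],0],[[0.0061,0.0375,0],0],[[0.0061,0.0375,0],0],[[0.006,0.0376,0],0]]}}

```text
time_s: 21.1
tcp_pos: [0.4436, 0.0465, 0.1092]
ee_rot: [[-0.987, 0.158, -0.001], [0.158, 0.987, 0.0], [0.001, -0.0, -1.0]]
wrist_force: [0.7, 0.4, -2.4]
gripper_width: 0.501
gripper_force: 30.0
```

Emit:
{"name": "apply_moves", "arguments": {"moves": [[[0,0,0.02],0],[[0,0,0.014],0],[[0,0,0],0],[[0,0,0],0],[[0,0,0],0]]}}

```text
time_s: 21.52
tcp_pos: [0.4452, 0.0449, 0.076]
ee_rot: [[-0.987, 0.158, 0.0], [0.158, 0.987, -0.0], [-0.0, -0.0, -1.0]]
wrist_force: [-0.0, 0.1, -2.3]
gripper_width: 0.502
gripper_force: 30.0
```

Emit:
{"name": "apply_moves", "arguments": {"moves": [[[0,0,0],0],[[0,0,0],0],[[0,0,0],0],[[0,0,0],0]]}}

```text
time_s: 21.85
tcp_pos: [0.4453, 0.0449, 0.0761]
ee_rot: [[-0.987, 0.158, 0.001], [0.158, 0.987, 0.0], [-0.001, 0.001, -1.0]]
wrist_force: [0.3, -0.9, -2.8]
gripper_width: 0.501
gripper_force: 30.0
```

```bash
python3 - <<'E'
from f import *
p=imaging.capture("wrist");st();rect(p,"mould_upper",.118);rect(p,"mould_lower",.01)
q=imaging.capture("scene");c=proj(q,[.445,.045,.07]).astype(int)
m=models.cut_out(q,"dust_cover")[0]["region"];ys,xs=np.nonzero(m);print("cover scene",xs.min(),xs.max(),ys.min(),ys.max(),len(xs))
a=cv2.resize(q["frame"][c[1]-60:c[1]+40,c[0]-65:c[0]+65],(520,400),interpolation=2);b=cv2.resize(p["frame"][100:300,190:330],(280,400),interpolation=2)
cv2.imwrite("pics/m12.png",np.hstack([a,b]))
E
```

```text
{'time_s': 21.9, 'joints': [26.6922, 12.3527, -32.9182, -0.0015, -44.6839, -125.7853], 'tcp_pos': [0.4452, 0.045, 0.076], 'ee_rot': [[-0.9874, 0.1581, 0.0007], [0.1581, 0.9874, 0.0004], [-0.0006, 0.0005, -1.0]], 'wrist_force': [-0.3305, 0.3829, -2.8875], 'gripper_width': 0.4973, 'gripper_force': 29.9944}
mould_upper 0.58 n 10186 mean [0.4291 0.0486] rectc [437.3  47.2] [44.9 96.6] rectang 80.9 pcaYaw -9.2
mould_lower 0.74 n 2234 mean [0.3937 0.0537] rectc [406.   51.9] [73.4 50.2] rectang 80.9 pcaYaw 81.3
cover scene 144 175 204 245 788
```

The held block and the lower half line up in the wrist view: sideways within 0.3 mm, and lengthways consistent once the visible end face is allowed for. Going down onto the dowels.

Emit:
{"name": "apply_moves", "arguments": {"moves": [[[0,0,0.01],0],[[0,0,0.008],0],[[0,0,0.002],0],[[0,0,0.002],0],[[0,0,0.002],0]]}}

```text
time_s: 22.52
tcp_pos: [0.4451, 0.0451, 0.0515]
ee_rot: [[-0.988, 0.157, -0.0], [0.157, 0.988, -0.0], [0.0, -0.0, -1.0]]
wrist_force: [0.6, -0.0, -1.9]
gripper_width: 0.501
gripper_force: 30.0
```

Emit:
{"name": "apply_moves", "arguments": {"moves": [[[0,0,0.002],0],[[0,0,0.002],0],[[0,0,0],0]]}}

```text
time_s: 22.77
tcp_pos: [0.4448, 0.0451, 0.0474]
ee_rot: [[-0.988, 0.158, -0.0], [0.158, 0.988, -0.0], [0.0, -0.0, -1.0]]
wrist_force: [-0.6, -0.0, -2.9]
gripper_width: 0.497
gripper_force: 30.0
```

Emit:
{"name": "apply_moves", "arguments": {"moves": [[[0,0,0.003],0],[[0,0,0.003],0],[[0,0,0.002],0],[[0,0,0.001],0],[[0,0,0],0]]}}

```text
time_s: 23.18
tcp_pos: [0.4448, 0.045, 0.0387]
ee_rot: [[-0.988, 0.157, -0.001], [0.157, 0.988, -0.0], [0.0, -0.0, -1.0]]
wrist_force: [0.7, 0.3, -1.6]
gripper_width: 0.503
gripper_force: 30.0
```

Emit:
{"name": "apply_moves", "arguments": {"moves": [[[0,0,0.002],0],[[0,0,0.001],0],[[0,0,0.001],0],[[0,0,0],0],[[0,0,0],0]]}}

```text
time_s: 23.6
tcp_pos: [0.4451, 0.045, 0.0354]
ee_rot: [[-0.988, 0.157, 0.0], [0.157, 0.988, -0.0], [-0.0, -0.0, -1.0]]
wrist_force: [-4.2, -0.3, 7.1]
gripper_width: 0.502
gripper_force: 30.0
```

Emit:
{"name": "apply_moves", "arguments": {"moves": [[[0,0,0.001],0],[[0,0,0],0],[[0,0,0],0]]}}

```text
time_s: 23.85
tcp_pos: [0.4451, 0.045, 0.0346]
ee_rot: [[-0.988, 0.157, 0.0], [0.157, 0.988, -0.0], [-0.0, -0.0, -1.0]]
wrist_force: [-3.4, 0.7, 8.9]
gripper_width: 0.504
gripper_force: 30.0
```

Emit:
{"name": "apply_moves", "arguments": {"moves": [[[0,0,0.001],0],[[0,0,0],0],[[0,0,0],0]]}}

```text
time_s: 24.1
tcp_pos: [0.4451, 0.045, 0.0338]
ee_rot: [[-0.988, 0.157, 0.0], [0.157, 0.988, -0.0], [-0.0, -0.0, -1.0]]
wrist_force: [-4.0, 0.4, 9.6]
gripper_width: 0.502
gripper_force: 30.0
```

Emit:
{"name": "apply_moves", "arguments": {"moves": [[[0,0,0.001],0],[[0,0,0],0],[[0,0,0],0]]}}

```text
time_s: 24.35
tcp_pos: [0.4451, 0.045, 0.0336]
ee_rot: [[-0.988, 0.157, 0.0], [0.157, 0.988, -0.0], [-0.001, -0.0, -1.0]]
wrist_force: [-6.5, 0.1, 17.3]
gripper_width: 0.503
gripper_force: 30.0
```

Emit:
{"name": "apply_moves", "arguments": {"moves": [[[0,0,0.001],0],[[0,0,0],0],[[0,0,0],0],[[0,0,0],0]]}}

```text
time_s: 24.68
tcp_pos: [0.4451, 0.045, 0.0335]
ee_rot: [[-0.988, 0.156, 0.001], [0.156, 0.988, -0.0], [-0.001, -0.0, -1.0]]
wrist_force: [-9.5, 0.0, 25.4]
gripper_width: 0.5
gripper_force: 30.0
```

It reached the hard stop at the expected height (reported TCP z 0.0335), pushing with 25 N. Last, check the cover and hand in.

```bash
python3 - <<'E'
from h import *
q=imaging.capture("scene");m=models.cut_out(q,"dust_cover")[0]["region"];ys,xs=np.nonzero(m);print("cover",xs.min(),xs.max(),ys.min(),ys.max(),len(xs));st()
if abs(xs.min()-144)<3 and abs(ys.max()-245)<3: print(r.finish_job())
E
```

```text
cover 145 175 203 245 825
{'time_s': 24.7833, 'joints': [26.7376, 16.2626, -35.8098, 0.0679, -37.9001, -125.7963], 'tcp_pos': [0.4451, 0.045, 0.0335], 'ee_rot': [[-0.9877, 0.1565, 0.0008], [0.1565, 0.9877, -0.0004], [-0.0008, -0.0003, -1.0]], 'wrist_force': [-9.2627, 0.3375, 24.7363], 'gripper_width': 0.5057, 'gripper_force': 30.0057}
the job is handed in; nothing more can be done
None
```

The job is handed in at 24.8 s: the dust cover leans free against the crate front at about 0.6 rad, and the upper mould half is on both dowels, held shut with about 25 N; the verdict was not shown to me.

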